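# Spot-mark a dry clay slab in order

### The job

Mark the clay slab by pressing the coloured pins of the spot markers gently down with closed fingertips, each until the pin is fully down on its collar: red first, then blue, then yellow. Leave the white pin up, do not lift or shift any marker, and leave everything else on the bench where it is.

Things in the scene. Friction and masses are not known exactly. Their poses are not given: they have to be found in the camera images.
- slab: Pale grey dry clay slab, 360 (x) x 460 (y) x 20 mm, fixed on two wooden battens; origin at table level under its centre, its top face 40 mm above the table.
- red_marker: The red spot marker: a loose dark steel disc (diameter 56, 12 mm high, 0.3 to 0.55 kg) standing on the slab, with a steel collar on it (diameter 36, top 20 mm above the slab) and above that a pin with a red flange (diameter 28, 5 mm thick) and a red sprung cap. Origin at the centre of its underside, z up.
- red_head (a point): Centre of the flat top of the red cap (disc, diameter 30, 10 mm thick); with the pin fully up it is 55 mm above the slab's top face. It moves down with the pin, and the cap itself also gives on its spring by 0.5 mm per newton, up to 8 mm, and comes back.
- red_pin (a joint): How far this pin is pressed down, in m: 0 to 0.002 at the start (up), 0.012 when its flange rests on the collar, a firm stop. It slides against a steady friction of about 3 N and stays where it is left. The cap has to go about 1.5 mm further than the pin. More than 18 N on a marker is too hard for the dry clay; a slow press (15 mm/s) that stops at 6 N ends with the pin down on the collar.
- blue_marker: The blue spot marker: a loose dark steel disc (diameter 56, 12 mm high, 0.3 to 0.55 kg) standing on the slab, with a steel collar on it (diameter 36, top 20 mm above the slab) and above that a pin with a blue flange (diameter 28, 5 mm thick) and a blue sprung cap. Origin at the centre of its underside, z up.
- blue_head (a point): Centre of the flat top of the blue cap (disc, diameter 30, 10 mm thick); with the pin fully up it is 55 mm above the slab's top face. It moves down with the pin, and the cap itself also gives on its spring by 0.5 mm per newton, up to 8 mm, and comes back.
- blue_pin (a joint): How far this pin is pressed down, in m: 0 to 0.002 at the start (up), 0.012 when its flange rests on the collar, a firm stop. It slides against a steady friction of about 3 N and stays where it is left. The cap has to go about 1.5 mm further than the pin. More than 18 N on a marker is too hard for the dry clay; a slow press (15 mm/s) that stops at 6 N ends with the pin down on the collar.
- yellow_marker: The yellow spot marker: a loose dark steel disc (diameter 56, 12 mm high, 0.3 to 0.55 kg) standing on the slab, with a steel collar on it (diameter 36, top 20 mm above the slab) and above that a pin with a yellow flange (diameter 28, 5 mm thick) and a yellow sprung cap. Origin at the centre of its underside, z up.
- yellow_head (a point): Centre of the flat top of the yellow cap (disc, diameter 30, 10 mm thick); with the pin fully up it is 55 mm above the slab's top face. It moves down with the pin, and the cap itself also gives on its spring by 0.5 mm per newton, up to 8 mm, and comes back.
- yellow_pin (a joint): How far this pin is pressed down, in m: 0 to 0.002 at the start (up), 0.012 when its flange rests on the collar, a firm stop. It slides against a steady friction of about 3 N and stays where it is left. The cap has to go about 1.5 mm further than the pin. More than 18 N on a marker is too hard for the dry clay; a slow press (15 mm/s) that stops at 6 N ends with the pin down on the collar.
- white_marker: The white spot marker: a loose dark steel disc (diameter 56, 12 mm high, 0.3 to 0.55 kg) standing on the slab, with a steel collar on it (diameter 36, top 20 mm above the slab) and above that a pin with a white flange (diameter 28, 5 mm thick) and a white sprung cap. Origin at the centre of its underside, z up.
- white_head (a point): Centre of the flat top of the white cap (disc, diameter 30, 10 mm thick); with the pin fully up it is 55 mm above the slab's top face. It moves down with the pin, and the cap itself also gives on its spring by 0.5 mm per newton, up to 8 mm, and comes back.
- white_pin (a joint): How far this pin is pressed down, in m: 0 to 0.002 at the start (up), 0.012 when its flange rests on the collar, a firm stop. It slides against a steady friction of about 3 N and stays where it is left. This one is to be left alone.
- rule: Loose steel rule, 25 x 300 x 4 mm, lying on the slab near its robot-side edge; origin at the centre of its underside, length along y. To be left alone.
- pencil: Loose yellow flat pencil, 150 x 10 x 8 mm, lying on the slab near its far edge; origin at the centre of its underside, length along y. To be left alone.
- jar: Closed glaze jar with blue label, diameter 64, height 85 mm, on the table to the left of the slab; origin at the centre of its underside. To be left alone.
- cup: White ceramic cup, rim diameter 76, height 85 mm, on the table to the left of the slab; origin at the centre of its underside. To be left alone.
- tile: Blue glazed tile, 100 x 100 x 10 mm, flat on the table to the right of the slab; origin at the centre of its underside. To be left alone.
- block: Wooden sanding block, 90 x 55 x 35 mm, on the table to the right of the slab; origin at the centre of its underside. To be left alone.
Things that resemble listed ones, but are neither listed nor needed, are in the scene too. Leave any purple look-alike of the red_marker alone.

How it is judged:
On the way, in this order (a step that is already met when the one before it is completed fails the run):
1. the red pin is pressed down (value of joint red_pin above 0.009 m), for 0.1 s.
2. the blue pin is pressed down (value of joint blue_pin above 0.009 m), for 0.1 s.
3. the yellow pin is pressed down (value of joint yellow_pin above 0.009 m), for 0.1 s.
At the end, for the whole second after the job is handed in: The red, blue and yellow pins are down by more than 9 of 12 mm, the white pin by less than 3.5 mm; all four markers stand upright (within 0.1 rad), at rest and within 12 mm of where they began; the rule, pencil, jar, cup, tile and block are within 20 mm of where they began (value of joint each of red_pin, blue_pin, yellow_pin above 0.009 m and value of joint white_pin below 0.0035 m and distance of each of red_marker, blue_marker, yellow_marker, white_marker from where it was at the start of the episode below 0.012 m and angle between each of red_marker, blue_marker, yellow_marker, white_marker's own z axis and vertical below 0.1 rad and distance of each of rule, pencil, jar, cup, tile, block from where it was at the start of the episode below 0.02 m and linear speed of each of red_marker, blue_marker, yellow_marker, white_marker below 0.02 m/s); the robot touches nothing.
It fails at once if a pin is pressed out of order: blue (over 4 mm) before red is down (9 mm), or yellow (over 4 mm) before blue is down (9 mm) ((value of joint blue_pin above 0.004 m and value of joint red_pin below 0.009 m) or (value of joint yellow_pin above 0.004 m and value of joint blue_pin below 0.009 m)).
It fails at once if the white pin is pressed (over 3.5 mm) (value of joint white_pin above 0.0035 m).
It fails at once if a marker is pressed or struck with more than 18 N (contact force between any of the arm, the fingers and red_marker above 18 N or contact force between any of the arm, the fingers and blue_marker above 18 N or contact force between any of the arm, the fingers and yellow_marker above 18 N or contact force between any of the arm, the fingers and white_marker above 18 N).
It fails at once if a marker is lifted more than 5 mm off the slab or shifted more than 12 mm (height (world z) of any of red_marker, blue_marker, yellow_marker, white_marker above 0.045 m or distance of any of red_marker, blue_marker, yellow_marker, white_marker from where it was at the start of the episode above 0.012 m).
It fails at once if a bystander is moved more than 20 mm (distance of any of rule, pencil, jar, cup, tile, block from where it was at the start of the episode above 0.02 m).
It also fails if it takes over 48 s, if anything falls off the work surface, if the arm or the gripper's body presses on something with over 40 N, if the wrist force passes 120 N, or if a joint passes its speed limit or range.

### The arm

A 7-joint arm with a two-finger parallel gripper is mounted at the origin on the work surface. World frame = base frame: x ahead of the robot, y to its left, z up, the work surface at z = 0. Lengths are in m, angles in rad, forces in N, time in s.
With the tool pointing down it reaches from about 0.4 to 0.9 m from the base axis. Payload 5.5 kg.
Tool frame: the origin (TCP) lies midway between the tips of the shut fingers; the grasp point (between the pads) lies manip.grip_point_offset behind it (manip.grip_point_offset is the distance from the TCP to the grasp point, in m); x points along the fingers, z is the direction in which the jaws open and shut, and the axes are right-handed (so a half turn about x gives the same grasp; the last joint's range is limited). The gripper opens to 85 mm and grips with 20 to 120 N. Pads are 22 mm wide; open, the fingers measure 114 mm over their backs; the gripper's body (76 mm by 85 mm) begins 54 mm behind the grasp point. The pads swing forward as they close: fully open they stand 13 mm farther back than shut.
Start: joints at [1.543, 0.501, -0.427, 1.55, 0.221, 1.138, -0.21], TCP at [0.186, -0.623, 0.231] pointing down, gripper open.
Joint ranges: [-2.88, 2.88], [-0.31, 2.03], [-1.54, 1.56], [0.2, 2.42], [-1.41, 4.55], [0.19, 2.02], [-2.57, 2.57]. Speed limits (rad/s): [2.57, 2.57, 3.14, 3.14, 3.14, 3.14, 3.14].

### API

Orientations are given as a 3x3 rotation matrix whose columns are the frame's x, y, z axes.
In Python, from station import get_state, imaging, ticket, manip gives the robot as it stands. The module is installed in compiled form; this text tells all that it offers.
- The arm moves only by the shell command python3 -m creep 'ROWS' [FORCE]. ROWS is JSON, a list of rows, each a list of 7 numbers: the shift along the tool's x, y, z in m, then the turn, a rotation vector about the tool's x, y, z in rad, then the opening in per cent of the stroke, from 0 (shut) to 100 (fully open). In form: [[x, y, z, wx, wy, wz, jaw], ...]. A call has 1 to 8 rows; each row shifts and turns the commanded pose from where the row before left it, along the tool's axes as they then stand; what a row does not reach is not made up. A row lasts 1/8 s, in which the tool goes at most 62.5 mm and 10.7 degrees, less where a joint would pass 70% of its speed; a pose out of reach is approached as far as the arm can. A call with a gripper value outside its range is refused whole. The fingers move at their own pace and stop on an object; FORCE is the grip in N (left out, the last holds). Time passes only in rows, so rows that do not move let the fingers close. It gives the time, the measured TCP pose, the force and the opening at its end, in the units of the state.
- get_state(): the state, without advancing time (a new reading comes with each control period).
- imaging.camera(name): name is "scene" or "top" or "wrist"; returns a dict with "img" (420x560x3 uint8, red, green, blue), "vertical_fov" (degrees; the focal length in pixels is half the picture's height over the tangent of half this angle, whatever the lens; pixels are square), "cx", "cy" (the principal point, pixels), "origin" and "rotation" of the camera in the world; the wrist camera has in their place "T_tool_cam" (4x4, takes a point from camera to tool coordinates, whose origin is the TCP and whose axes are the tool frame's). Camera axes: x right, y up, looking along -z (the intrinsics and any distortion apply to the point x, -y, -z); pixel columns grow to the right and rows downward; lengths in m; the calibration is good to about 2 mm. A picture is of the moment at which its call begins: read the wrist's pose just before it. There is no depth.
- ticket.close_job(): hands the job in, once; it reports no verdict.
The state is a dict: "time": time; "qpos": joint angles; "joint_velocities": joint speeds; "joint_efforts": joint torques, N m; "position": TCP position; "ee_rot": TCP orientation; "ft_force": force on the tool from outside, world axes, zero at the start; "ft_torque": the same for the moment, N m; "grip_width": opening from 0.0 (shut) to 1.0 (fully open).
Only numpy, scipy, OpenCV 4.12 (cv2) and the standard library are available. Lean on these libraries where they do the work, as an engineer would, in place of code of your own. Each camera call takes 0.05 s, during which the arm holds its last target.

## Working session

There is one attempt and no reset: what is moved stays moved. The work goes in short steps, Python scripts to look and compute and a shell command to move; the robot and the scene stay as the last step left them, time stands still between calls to the robot, and variables do not carry over. Pictures are saved under pics/ and viewed, and the job is handed in when it is done.

```bash
mkdir -p pics; ls; python3 - <<'E'
from station import get_state, imaging, manip
import cv2
s=get_state(); print(s['time'],s['position'],s['ee_rot'],s['ft_force'],s['grip_width'],manip.grip_point_offset)
import pickle
for n in ('scene','top'):
    c=imaging.camera(n); pickle.dump(c,open(n+'.pkl','wb'))
    print(n,{k:v for k,v in c.items() if k!='img'})
    cv2.imwrite(f'pics/{n}0.png',c['img'][:,:,::-1])
E
```

```text
pics
0.0 [ 0.18608157 -0.62206417  0.23024983] [[-5.27263958e-04  9.58008836e-01  2.86738195e-01]
 [ 1.87263010e-03  2.86738678e-01 -9.58007006e-01]
 [-9.99998108e-01  3.18320097e-05 -1.94518315e-03]] [0.47688387 0.59778916 0.3593427 ] 1.0020146405019472 0.0187
scene {'vertical_fov': 50.63144617004676, 'cx': 281.7482616078778, 'cy': 207.81097554407313, 'origin': array([0.98423901, 0.35254266, 1.05675411]), 'rotation': array([[-0.67006632, -0.63086536,  0.39117774],
       [ 0.74226674, -0.57452864,  0.34490134],
       [ 0.00715651,  0.521465  ,  0.85324266]])}
top {'vertical_fov': 47.0455748853634, 'cx': 285.2968594145046, 'cy': 210.35544306387033, 'origin': array([ 4.74815849e-01, -1.06756171e-03,  1.58054470e+00]), 'rotation': array([[ 2.42039084e-02,  9.97744744e-01, -6.26066767e-02],
       [-9.99706570e-01,  2.40955303e-02, -2.48563783e-03],
       [-9.71491003e-04,  6.26484682e-02,  9.98035183e-01]])}
```

View pics/top0.png

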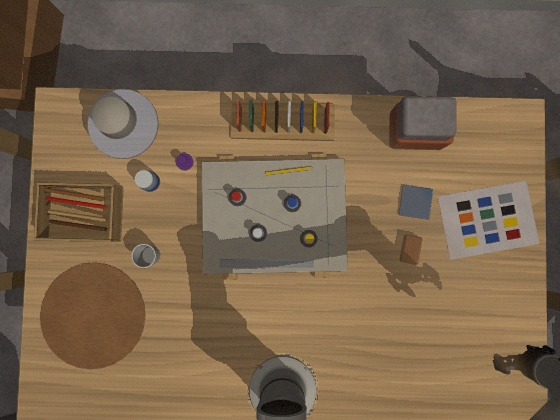

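View pics/scene0.png

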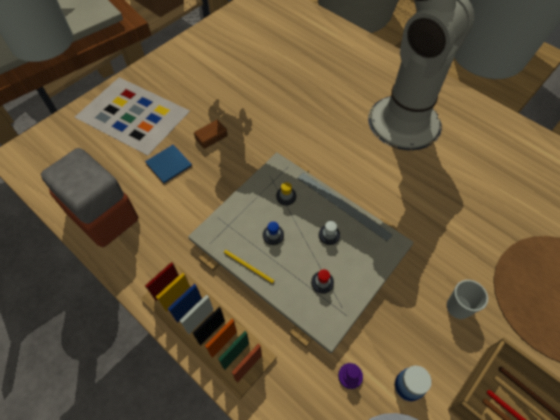

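Top view: red cap is at about (237,196), blue (292,203), yellow (309,239) and white (258,233), all on the slab. The purple look-alike is off the slab at (184,161). Next I'll enlarge these.

```bash
python3 - <<'E'
import pickle,cv2
for n,(x,y,w,h) in dict(top=(200,150,150,125),scene=(185,150,230,200)).items():
    im=pickle.load(open(n+'.pkl','rb'))['img'][y:y+h,x:x+w,::-1]
    s=5 if n=='top' else 3
    im=cv2.resize(im,None,fx=s,fy=s,interpolation=cv2.INTER_CUBIC)
    for i in range(0,w,10):
        cv2.line(im,(i*s,0),(i*s,4),(0,0,0),1)
        if i%20==0: cv2.putText(im,str(x+i),(i*s,14),0,.35,(0,0,255))
    for i in range(0,h,10):
        cv2.line(im,(0,i*s),(4,i*s),(0,0,0),1)
        if i%20==0:cv2.putText(im,str(y+i),(5,i*s+4),0,.35,(0,0,255))
    cv2.imwrite(f'pics/{n}_crop.png',im)
E
```

```text
(no output)
```

View pics/top_crop.png

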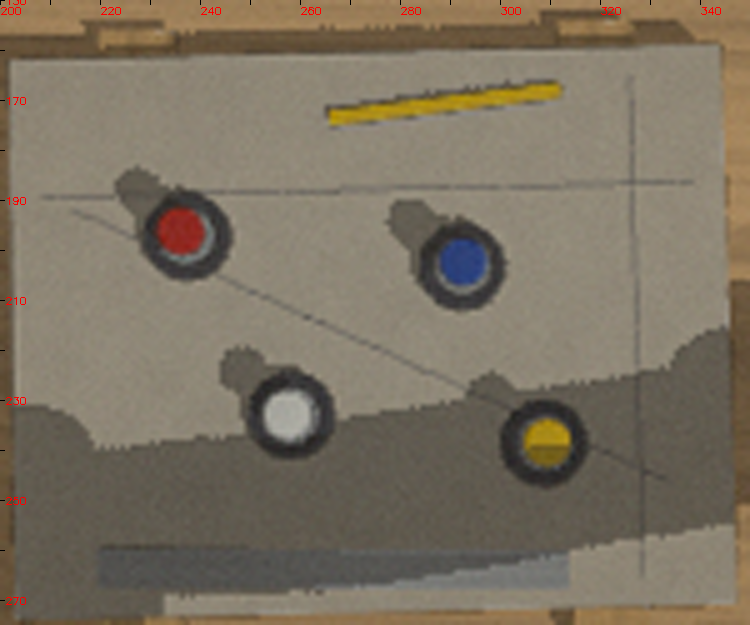

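View pics/scene_crop.png

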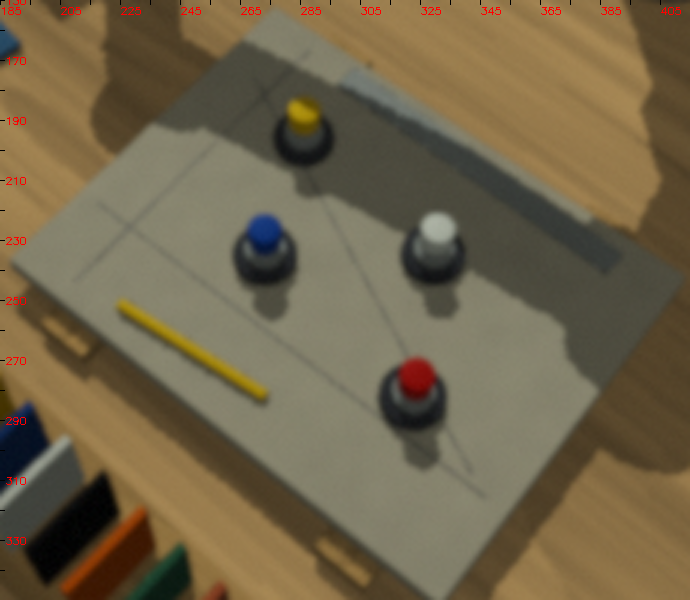

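```bash
cat > h.py <<'E'
import numpy as np
def ray(c,u,v):
    f=210/np.tan(np.radians(c['vertical_fov'])/2)
    d=np.array([(u-c['cx'])/f,-(v-c['cy'])/f,-1.]); return c['rotation']@d
def atz(c,u,v,z):
    d=ray(c,u,v); o=c['origin']; return o+d*(z-o[2])/d[2]
E
python3 - <<'E'
import pickle,numpy as np
from h import *
t=pickle.load(open('top.pkl','rb'));s=pickle.load(open('scene.pkl','rb'))
T=dict(red=(236.0,195.8),blue=(292.2,202),yellow=(309,238.2),white=(257.6,232.6))
S=dict(red=(323.7,274.3),blue=(273,226.7),yellow=(286,187),white=(330.7,225.3))
for k in T:
    print(k,atz(t,*T[k],.094).round(4),atz(s,*S[k],.094).round(4))
# slab/other
for n,p in dict(sl1=(201.5,161.5),sl2=(344,158.5),sl3=(346.5,270.5)).items(): print(n,atz(t,*p,.04).round(3))
E
```

```text
red [0.6095 0.1562 0.094 ] [0.6118 0.1573 0.094 ]
blue [ 0.5944 -0.0181  0.094 ] [ 0.5981 -0.0159  0.094 ]
yellow [ 0.484  -0.0723  0.094 ] [ 0.488  -0.0712  0.094 ]
white [0.4974 0.0862 0.094 ] [0.4988 0.0874 0.094 ]
sl1 [0.723 0.276 0.04 ]
sl2 [ 0.743 -0.182  0.04 ]
sl3 [ 0.385 -0.196  0.04 ]
```

```bash
python3 -m creep '[[0,0.02,-0.02,0,0,0,0],[0,0.035,-0.035,0,0,0,0],[0,0.035,-0.035,0,0,0,0],[0,0.035,-0.035,0,0,0,0],[0,0.035,-0.035,0,0,0,0],[0,0.035,-0.035,0,0,0,0],[0,0.035,-0.035,0,0,0,0],[0,0.035,-0.035,0,0,0,0]]' 20
```

```text
time: 1.1
position: [0.3646, -0.2912, 0.2312]
ee_rot: [[-0.0, 0.958, 0.287], [-0.0, 0.287, -0.958], [-1.0, -0.0, -0.0]]
ft_force: [0.7, -0.5, -0.2]
grip_width: -0.001
```

```bash
python3 -m creep '[[0,0.035,-0.035,0,0,0,0],[0,0.035,-0.035,0,0,0,0],[0,0.035,-0.035,0,0,0,0],[0,0.035,-0.035,0,0,0,0],[0,0.035,-0.035,0,0,0,0],[0,0.035,-0.035,0,0,0,0],[0,0.035,-0.035,0,0,0,0],[0,0.035,-0.035,0,0,0,0]]'
cat > look.py <<'E'
import sys,cv2,numpy as np,pickle
from station import get_state, imaging
s=get_state(); c=imaging.camera('wrist'); T=c['T_tool_cam']; R=s['ee_rot']
c['rotation']=R@T[:3,:3]; c['origin']=R@T[:3,3]+s['position']
pickle.dump(c,open('wrist.pkl','wb'))
cv2.imwrite(f'pics/{sys.argv[1]}.png',c['img'][:,:,::-1])
print(s['time'],s['position'],s['qpos'].round(2),s['ft_force'].round(2),c['origin'],{k:c[k] for k in('cx','cy','vertical_fov')})
E
python3 look.py w1
```

```text
time: 2.1
position: [0.5527, 0.0568, 0.231]
ee_rot: [[-0.0, 0.958, 0.286], [-0.0, 0.286, -0.958], [-1.0, -0.001, 0.0]]
ft_force: [0.9, -1.1, -0.1]
grip_width: 0.0
2.1 [0.55266359 0.05681748 0.23099083] [ 0.48  0.41 -0.8   1.78  0.33  1.09 -1.71] [ 0.86 -1.07 -0.14] [0.6203341  0.07650279 0.37340105] {'cx': 278.4968025178519, 'cy': 212.47848727729897, 'vertical_fov': 60.51131886289746}
```

View pics/w1.png

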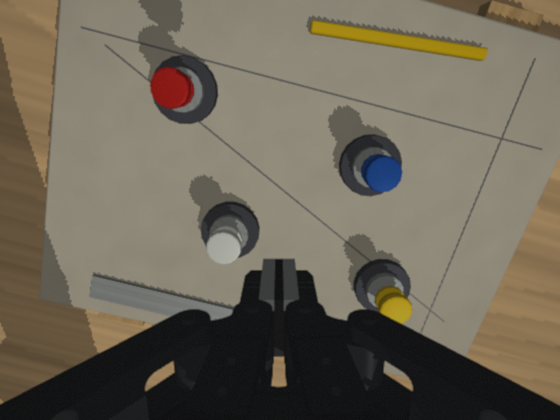

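The wrist view shows red at (172,88), blue (383,173), white (224,245) and yellow (396,308), with the closed fingers at the bottom centre.

```bash
python3 - <<'E'
import pickle
from h import *
c=pickle.load(open('wrist.pkl','rb'))
for k,p in dict(red=(172,88),blue=(383,173),white=(224,245),yellow=(396,308)).items(): print(k,atz(c,*p,.094).round(4))
E
```

```text
red [0.6109 0.1552 0.094 ]
blue [ 0.5963 -0.0162  0.094 ]
white [0.5021 0.0884 0.094 ]
yellow [ 0.4879 -0.0706  0.094 ]
```

```bash
python3 -m creep '[[0,0.028,-0.026,0,0,0,0],[0,0.028,-0.026,0,0,0,0],[0,0.028,-0.0265,0,0,0,0],[0.03,0,0,0,0,0,0],[0.04,0,0,0,0,0,0],[0.03,0,0,0,0,0,0],[0.01,0,0,0,0,0,0],[0,0,0,0,0,0,0]]'
python3 look.py w2
```

```text
time: 3.15
position: [0.6099, 0.1549, 0.121]
ee_rot: [[-0.001, 0.958, 0.287], [0.0, 0.287, -0.958], [-1.0, -0.001, -0.0]]
ft_force: [-0.4, 0.2, 0.2]
grip_width: -0.001
3.15 [0.60992397 0.1548639  0.12101605] [ 0.21  0.66 -0.71  1.69  0.5   0.98 -1.95] [-0.39  0.18  0.23] [0.67767136 0.17452984 0.26339205] {'cx': 278.4968025178519, 'cy': 212.47848727729897, 'vertical_fov': 60.51131886289746}
```

View pics/w2.png

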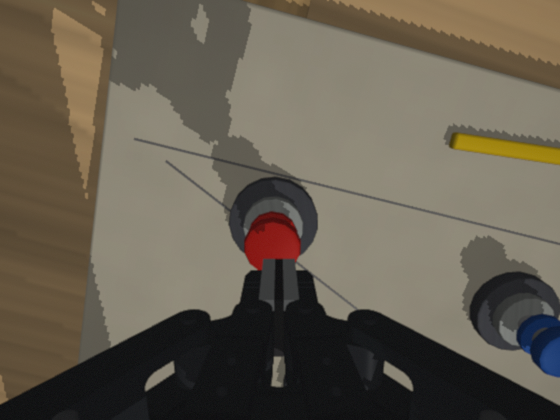

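```bash
python3 - <<'E'
import pickle,cv2
im=pickle.load(open('wrist.pkl','rb'))['img'][170:320,200:350,::-1]
cv2.imwrite('pics/w2c.png',cv2.resize(im,None,fx=4,fy=4,interpolation=cv2.INTER_CUBIC))
E
python3 - <<'E'
import pickle
from h import *
import numpy as np
c=pickle.load(open('wrist.pkl','rb'))
f=210/np.tan(np.radians(c['vertical_fov'])/2);print(f)
def px(p):
    q=c['rotation'].T@(np.array(p)-c['origin']); return (c['cx']+f*q[0]/-q[2]).round(1),(c['cy']-f*q[1]/-q[2]).round(1)
for z in (.095,.085,.04): print(z,px((.6108,.1562,z)),px((.6108+.01436,.1562+.0043,z)),px((.6108+.0043,.1562-.01436,z)))
print(px((.6099,.1549,.121)))
E
```

```text
360.0112278864225
0.095 (np.float64(275.4), np.float64(250.6)) (np.float64(275.3), np.float64(222.2)) (np.float64(305.2), np.float64(250.5))
0.085 (np.float64(275.6), np.float64(243.3)) (np.float64(275.5), np.float64(216.2)) (np.float64(303.9), np.float64(243.3))
0.04 (np.float64(276.1), np.float64(218.1)) (np.float64(276.1), np.float64(195.7)) (np.float64(299.2), np.float64(218.1))
(np.float64(277.2), np.float64(276.1))
```

View pics/w2c.png

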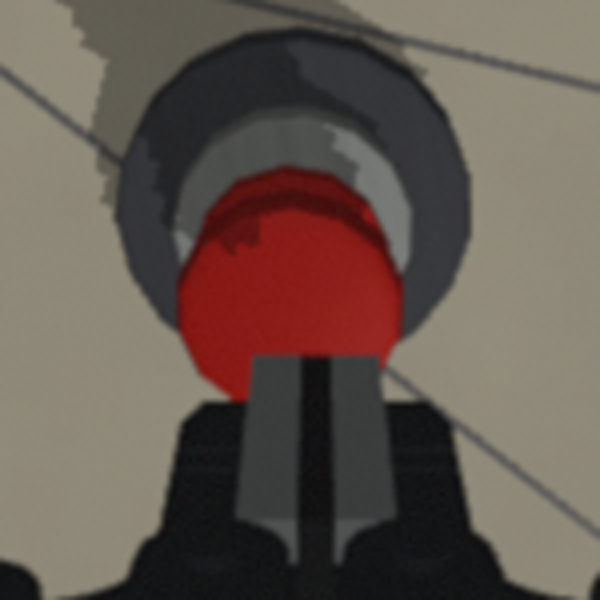

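```bash
python3 -m creep '[[0.004,0.0015,-0.001,0,0,0,0],[0.005,0.0015,-0.001,0,0,0,0],[0.005,0,0,0,0,0,0],[0.004,0,0,0,0,0,0],[0.003,0,0,0,0,0,0],[0.002,0,0,0,0,0,0],[0.002,0,0,0,0,0,0],[0,0,0,0,0,0,0]]'
```

```text
time: 4.2
position: [0.6124, 0.1577, 0.0962]
ee_rot: [[-0.0, 0.958, 0.287], [-0.0, 0.287, -0.958], [-1.0, -0.0, -0.0]]
ft_force: [0.2, -0.2, 0.3]
grip_width: 0.003
```

```bash
python3 -m creep '[[0.0018,0,0,0,0,0,0],[0.0018,0,0,0,0,0,0],[0.0018,0,0,0,0,0,0],[0.0018,0,0,0,0,0,0],[0.0018,0,0,0,0,0,0],[0.001,0,0,0,0,0,0],[0,0,0,0,0,0,0]]'
```

```text
time: 5.08
position: [0.6126, 0.1578, 0.0863]
ee_rot: [[0.0, 0.958, 0.287], [0.0, 0.287, -0.958], [-1.0, 0.0, -0.0]]
ft_force: [-0.3, 0.8, 2.7]
grip_width: -0.002
```

Contact is showing about 3 N, which is pin friction. I'll continue down to about z = 0.080.

```bash
python3 -m creep '[[0.0018,0,0,0,0,0,0],[0.0018,0,0,0,0,0,0],[0.001,0,0,0,0,0,0],[0,0,0,0,0,0,0]]'
```

```text
time: 5.58
position: [0.6126, 0.1578, 0.0817]
ee_rot: [[0.0, 0.958, 0.287], [0.0, 0.287, -0.958], [-1.0, 0.0, 0.0]]
ft_force: [-0.2, 0.3, 2.7]
grip_width: 0.001
```

```bash
python3 -m creep '[[0.0015,0,0,0,0,0,0],[0.0005,0,0,0,0,0,0],[0,0,0,0,0,0,0]]'
```

```text
time: 5.95
position: [0.6127, 0.1578, 0.0801]
ee_rot: [[0.0, 0.958, 0.287], [-0.0, 0.287, -0.958], [-1.0, 0.0, 0.0]]
ft_force: [-0.6, 0.5, 6.4]
grip_width: -0.002
```

```bash
python3 -m creep '[[-0.005,0,0,0,0,0,0],[-0.02,0,0,0,0,0,0],[-0.025,0,0,0,0,0,0],[0,-0.013,0.032,0,0,0,0],[0,-0.013,0.033,0,0,0,0],[0,-0.013,0.032,0,0,0,0],[0,-0.013,0.033,0,0,0,0],[0,-0.013,0.032,0,0,0,0]]'
python3 -m creep '[[0,0,0,0,0,0,0]]'; python3 look.py w3; python3 - <<'E'
import pickle,cv2
im=pickle.load(open('wrist.pkl','rb'))['img'][120:320,50:350,::-1]
cv2.imwrite('pics/w3c.png',cv2.resize(im,None,fx=2.6,fy=2.6,interpolation=cv2.INTER_CUBIC))
E
```

```text
time: 6.95
position: [0.5965, -0.0173, 0.1307]
ee_rot: [[0.0, 0.958, 0.287], [-0.0, 0.287, -0.958], [-1.0, 0.0, 0.0]]
ft_force: [-0.2, 0.0, 1.1]
grip_width: 0.003
time: 7.08
position: [0.5964, -0.0207, 0.1302]
ee_rot: [[-0.001, 0.96, 0.281], [-0.002, 0.281, -0.96], [-1.0, -0.001, 0.002]]
ft_force: [-0.6, 0.4, -0.4]
grip_width: 0.003
7.075 [ 0.5964425  -0.02072213  0.13017562] [ 0.52  0.6  -0.71  1.77  0.47  0.96 -1.67] [-0.6   0.4  -0.38] [ 0.66423259 -0.00111183  0.27253909] {'cx': 278.4968025178519, 'cy': 212.47848727729897, 'vertical_fov': 60.51131886289746}
```

View pics/w3c.png

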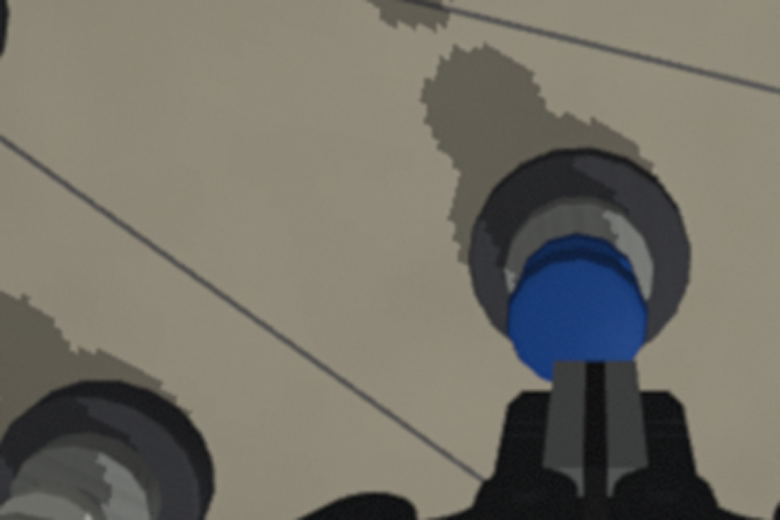

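View pics/w3.png

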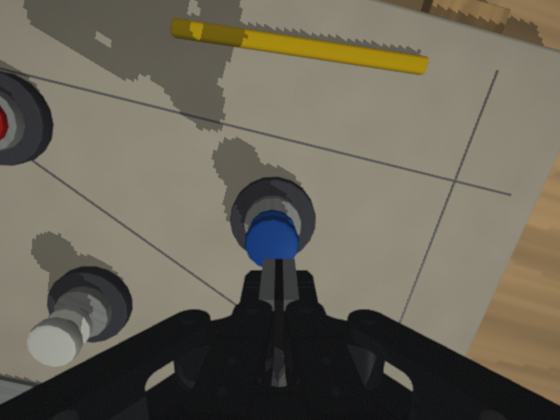

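```bash
python3 -m creep '[[0.005,0.0015,-0.001,0,0,0,0],[0.006,0.0015,-0.001,0,0,0,0],[0.006,0,0,0,0,0,0],[0.006,0,0,0,0,0,0],[0.005,0,0,0,0,0,0],[0.003,0,0,0,0,0,0],[0.002,0,0,0,0,0,0],[0,0,0,0,0,0,0]]'
```

```text
time: 8.12
position: [0.599, -0.0134, 0.0967]
ee_rot: [[-0.0, 0.958, 0.287], [-0.0, 0.287, -0.958], [-1.0, -0.0, 0.0]]
ft_force: [0.5, -0.4, -0.3]
grip_width: 0.001
```

```bash
python3 -m creep '[[0,-0.001,0.002,0,0,0,0],[0.0018,0,0,0,0,0,0],[0.0018,0,0,0,0,0,0],[0.0018,0,0,0,0,0,0],[0.0018,0,0,0,0,0,0],[0.0018,0,0,0,0,0,0],[0.0014,0,0,0,0,0,0],[0,0,0,0,0,0,0]]'
```

```text
time: 9.12
position: [0.5987, -0.0156, 0.0862]
ee_rot: [[0.0, 0.958, 0.287], [-0.0, 0.287, -0.958], [-1.0, 0.0, 0.0]]
ft_force: [0.4, -0.7, 2.3]
grip_width: -0.001
```

```bash
python3 -m creep '[[0.0018,0,0,0,0,0,0],[0.0018,0,0,0,0,0,0],[0.0014,0,0,0,0,0,0],[0.001,0,0,0,0,0,0],[0,0,0,0,0,0,0]]'
```

```text
time: 9.75
position: [0.5987, -0.0156, 0.0805]
ee_rot: [[0.0, 0.958, 0.287], [-0.0, 0.287, -0.958], [-1.0, 0.0, 0.0]]
ft_force: [-0.4, -2.1, 5.5]
grip_width: 0.002
```

```bash
python3 -m creep '[[0.0005,0,0,0,0,0,0],[0,0,0,0,0,0,0]]'
```

```text
time: 10.0
position: [0.5987, -0.0156, 0.0801]
ee_rot: [[0.0, 0.958, 0.287], [-0.0, 0.287, -0.958], [-1.0, 0.0, 0.0]]
ft_force: [-1.7, -1.1, 5.7]
grip_width: 0.0
```

```bash
python3 -m creep '[[-0.005,0,0,0,0,0,0],[-0.02,0,0,0,0,0,0],[-0.025,0,0,0,0,0,0],[0,-0.03,0.005,0,0,0,0],[0,-0.03,0.005,0,0,0,0],[0,-0.03,0.005,0,0,0,0],[0,-0.03,0.005,0,0,0,0],[0,0,0,0,0,0,0]]'
python3 -m creep '[[0,0,0,0,0,0,0],[0,0,0,0,0,0,0],[0,0,0,0,0,0,0]]'; python3 look.py w4
```

```text
time: 11.0
position: [0.4875, -0.0703, 0.1304]
ee_rot: [[-0.001, 0.959, 0.285], [-0.002, 0.285, -0.959], [-1.0, -0.002, 0.001]]
ft_force: [0.5, -1.1, -0.5]
grip_width: 0.003
time: 11.38
position: [0.49, -0.0684, 0.1299]
ee_rot: [[0.001, 0.958, 0.288], [0.001, 0.288, -0.958], [-1.0, 0.001, -0.0]]
ft_force: [-0.8, -0.3, -0.4]
grip_width: -0.004
11.375 [ 0.4900326  -0.06840174  0.12992111] [ 0.72  0.44 -0.77  2.01  0.4   0.85 -1.55] [-0.79 -0.27 -0.43] [ 0.55753776 -0.04874283  0.27241448] {'cx': 278.4968025178519, 'cy': 212.47848727729897, 'vertical_fov': 60.51131886289746}
```

View pics/w4.png

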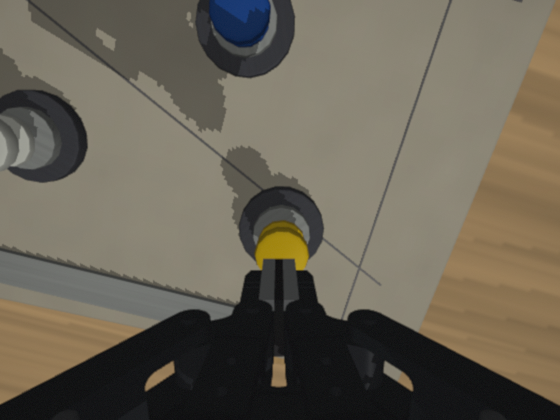

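The yellow cap is at about (282,249), right under the fingertips at (279,262).

```bash
python3 -m creep '[[0.005,0,0.001,0,0,0,0],[0.006,0,0,0,0,0,0],[0.006,0,0,0,0,0,0],[0.006,0,0,0,0,0,0],[0.005,0,0,0,0,0,0],[0.003,0,0,0,0,0,0],[0.002,0,0,0,0,0,0],[0,0,0,0,0,0,0]]'
python3 -m creep '[[0.0018,0,0,0,0,0,0],[0.0018,0,0,0,0,0,0],[0.0018,0,0,0,0,0,0],[0.0018,0,0,0,0,0,0],[0.0018,0,0,0,0,0,0],[0.0014,0,0,0,0,0,0],[0,0,0,0,0,0,0]]'
```

```text
time: 12.42
position: [0.4897, -0.07, 0.0968]
ee_rot: [[0.0, 0.958, 0.287], [0.0, 0.287, -0.958], [-1.0, 0.0, -0.0]]
ft_force: [-0.1, 0.5, -0.6]
grip_width: -0.002
time: 13.3
position: [0.4898, -0.0701, 0.0864]
ee_rot: [[0.0, 0.958, 0.287], [-0.0, 0.287, -0.958], [-1.0, 0.0, 0.0]]
ft_force: [0.8, -0.4, 1.9]
grip_width: 0.01
```

```bash
python3 -m creep '[[0.0018,0,0,0,0,0,0],[0.0018,0,0,0,0,0,0],[0.0018,0,0,0,0,0,0],[0.001,0,0,0,0,0,0],[0,0,0,0,0,0,0]]'
```

```text
time: 13.92
position: [0.4898, -0.0701, 0.0802]
ee_rot: [[0.0, 0.958, 0.287], [-0.0, 0.287, -0.958], [-1.0, 0.0, 0.0]]
ft_force: [-0.2, -1.2, 5.7]
grip_width: -0.001
```

```bash
python3 -m creep '[[-0.005,0,0,0,0,0,0],[-0.02,0,0,0,0,0,0],[-0.03,0,0,0,0,0,0],[-0.035,0,0,0,0,0,0],[-0.035,0,0,0,0,0,0],[-0.03,0,0,0,0,0,0],[0,0,0,0,0,0,0],[0,0,0,0,0,0,0]]'
python3 -m creep '[[0,-0.02,0.03,0,0,0,0],[0,-0.02,0.03,0,0,0,0],[0,-0.02,0.03,0,0,0,0],[0,0,0.03,0,0,0,0],[0,0,0.03,0,0,0,0],[0,0,0,0,0,0,0],[0,0,0,0,0,0,0]]'
python3 - <<'E'
from station import imaging
import cv2,numpy as np,pickle
for n,(x,y,w,h) in dict(top=(200,150,150,125),scene=(185,150,230,200)).items():
    c=imaging.camera(n)['img']; o=pickle.load(open(n+'.pkl','rb'))['img']
    s=5 if n=='top' else 3
    f=lambda i:cv2.resize(i[y:y+h,x:x+w,::-1],None,fx=s,fy=s,interpolation=cv2.INTER_CUBIC)
    cv2.imwrite(f'pics/{n}_end.png',f(c))
E
```

```text
time: 14.92
position: [0.4891, -0.0701, 0.235]
ee_rot: [[-0.0, 0.958, 0.287], [-0.0, 0.287, -0.958], [-1.0, -0.001, 0.0]]
ft_force: [-0.3, -0.5, -0.1]
grip_width: 0.003
time: 15.8
position: [0.4745, -0.2296, 0.234]
ee_rot: [[-0.002, 0.958, 0.288], [0.002, 0.288, -0.958], [-1.0, -0.001, -0.002]]
ft_force: [1.0, -0.2, 0.1]
grip_width: 0.003
```

View pics/top_end.png

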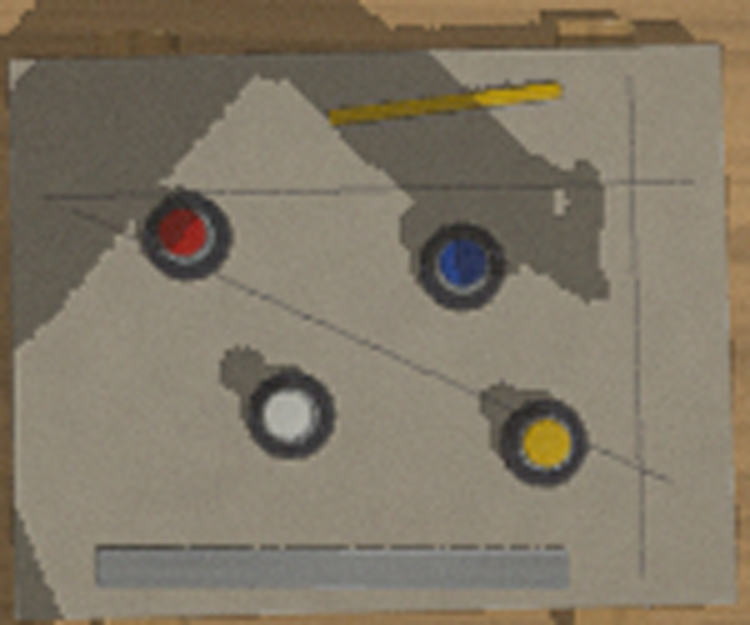

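View pics/scene_end.png

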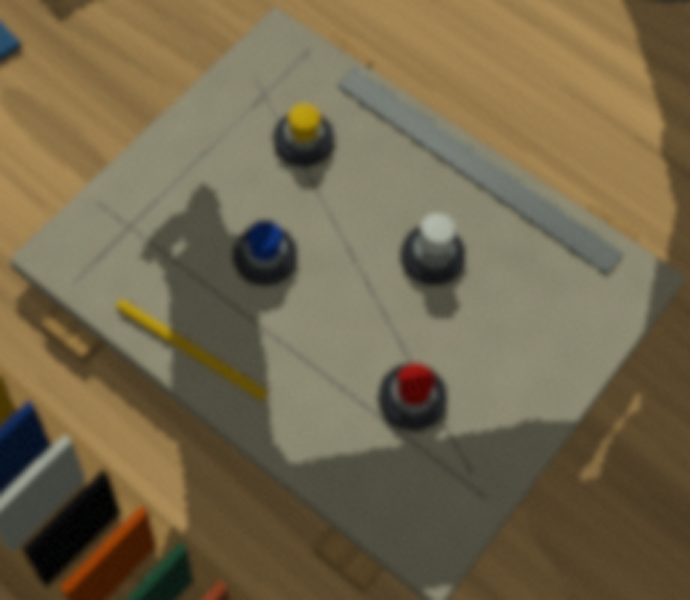

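The end views show the three coloured caps about 7–8 crop pixels lower in the scene view, which matches roughly 11–12 mm of travel. White is unchanged at crop (438,227), and the markers, rule and pencil are where they were. I'm handing the job in.

```bash
python3 -c "
from station import ticket,get_state
print(get_state()['joint_velocities'].round(3)); print(ticket.close_job())"
```

```text
[-0.002 -0.006  0.001 -0.005  0.003  0.     0.   ]
the job is handed in; nothing more can be done
None
```

I pressed the red, then blue, then yellow pin with closed fingertips. Each press stopped with the tip at about z = 0.080 m and 5.7–6.4 N of upward force. I then backed off clear of the slab and handed the job in at about 16 s; it reported no verdict.

**Pins:** In the last pictures the three coloured caps sit lower by about the full 12 mm travel, and the white cap is unchanged.

**Other objects:** The markers, rule and pencil look to be where they began. I did not re-check the jar, cup, tile and block in a picture; the arm only passed above table height and showed no unexpected contact force.

**Disagreements:** The three cameras differed by up to about 5 mm on cap positions, mostly 2–4 mm. I corrected with close wrist views at each marker, and the presses landed within a few millimetres of each cap's centre.

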